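Lay out a stem-disc series on the tree-ring measuring bed

TASK

Lay the four loose tree-stem discs flat on the measuring bed, ring faces up, one centred on each mark, in order of size: the largest on the mark next to the red end stop, then ever smaller towards the grey one. Do not knock over the glass vial that stands among them.

Things in the scene. Friction and masses are not known exactly. Their poses are not given: they have to be found in the camera images.
- disc_a: loose tree-stem slice, the third largest of four: a flat round wooden disc 44 mm in diameter over its dark bark, 26 mm thick, about 26 g, pale face with growth rings on top; starts lying on the table. Origin: centre of its underside; z up through the ring face
- disc_b: loose tree-stem slice, the largest of four: a flat round wooden disc 64 mm in diameter over its dark bark, 26 mm thick, about 54 g, pale face with growth rings on top; starts lying on the table. Origin: centre of its underside; z up through the ring face
- disc_c: loose tree-stem slice, the smallest of four: a flat round wooden disc 34 mm in diameter over its dark bark, 26 mm thick, about 15 g, pale face with growth rings on top; starts lying on the table. Origin: centre of its underside; z up through the ring face
- disc_d: loose tree-stem slice, the second largest of four: a flat round wooden disc 54 mm in diameter over its dark bark, 26 mm thick, about 39 g, pale face with growth rings on top; starts lying on the table. Origin: centre of its underside; z up through the ring face
- mark_1: one of four identical printed marks (white circle 58 mm across, black rim and centre dot) in a straight row, 82 mm centre to centre, on the measuring bed, a fixed level aluminium bar 80 x 400 mm, 12 mm high. The mark's number says nothing of its place in the row. Origin: mark's centre on the bed's top, 12 mm above the table; y along the row, x across the bed
- mark_2: one of four identical printed marks (white circle 58 mm across, black rim and centre dot) in a straight row, 82 mm centre to centre, on the measuring bed, a fixed level aluminium bar 80 x 400 mm, 12 mm high. The mark's number says nothing of its place in the row. Origin: mark's centre on the bed's top, 12 mm above the table; y along the row, x across the bed
- mark_3: one of four identical printed marks (white circle 58 mm across, black rim and centre dot) in a straight row, 82 mm centre to centre, on the measuring bed, a fixed level aluminium bar 80 x 400 mm, 12 mm high. The mark's number says nothing of its place in the row. Origin: mark's centre on the bed's top, 12 mm above the table; y along the row, x across the bed
- mark_4: one of four identical printed marks (white circle 58 mm across, black rim and centre dot) in a straight row, 82 mm centre to centre, on the measuring bed, a fixed level aluminium bar 80 x 400 mm, 12 mm high. The mark's number says nothing of its place in the row. Origin: mark's centre on the bed's top, 12 mm above the table; y along the row, x across the bed
- red_stop: fixed red end block on one end of the bed (an equal grey block is on the other end; which end is red changes), in line with the marks: 60 mm across the bed, 20 mm along it, 30 mm high above the bed's top. Origin: centre of its underside on the bed's top, 62 mm from the centre of the nearest mark; y runs along the row
- vial: small amber glass vial with white cap, 28 mm in diameter, 60 mm tall, 35 g, standing loose among the discs; not to be moved to anywhere, only left standing. Origin: centre of its underside; z up
Things that resemble listed ones, but are neither listed nor needed, are in the scene too. Leave any blue or yellow look-alike of the disc_b alone.

How it is judged:
By the outcome, as a careful person would: the job done as asked, in the order asked, and still so for the second after the job is handed in, with the robot touching nothing.
It also fails if it takes over 96 s, if anything falls off the work surface, if the arm or the gripper's body presses on something with over 40 N, if the wrist force passes 120 N, or if a joint passes its speed limit or range.

ROBOT

A 6-joint arm with a two-finger parallel gripper is mounted at the origin on the work surface. World frame = base frame: x ahead of the robot, y to its left, z up, the work surface at z = 0. Lengths are in m, angles in rad, forces in N, time in s.
With the tool pointing down it reaches from about 0.35 to 0.775 m from the base axis. Payload 5.5 kg.
Tool frame: the origin (TCP) lies at the very end of the fingers, on their centre line; the grasp point (between the pads) lies 19 mm behind it; z points along the fingers, y is the line along which they close (so a half turn about z gives the same grasp; the last joint's range is limited). The gripper opens to 85 mm and grips with 20 to 120 N. Pads are 22 mm wide; open, the fingers measure 114 mm over their backs; the gripper's body (76 mm by 85 mm) begins 54 mm behind the grasp point. The pads swing forward as they close: fully open they stand 13 mm farther back than shut.
Start: joints at [-1.287, 0.313, 0.046, 1.304, 0, 1.431], TCP at [0.236, -0.524, 0.231] pointing down, gripper open.
Joint ranges: [-2.76, 2.76], [-0.86, 1.69], [-1.03, 1.26], [-2.2, 2.34], [-1.47, 1.5], [-3.14, 3.14]. Speed limits (rad/s): [2.57, 2.57, 3.14, 3.14, 3.14, 3.14].

INTERFACE

Orientations are given as a unit quaternion [w, x, y, z].
In Python, from workcell import env, viewer, nets gives the robot as it stands. The module is installed in compiled form; this text tells all that it offers.
- The arm moves only by the tool move_tool, called after "Request:" as name(argument=value, ...) on one line, values as JSON. Schema: {"type":"object","properties":{"ticks":{"type":"array","items":{"type":"array","prefixItems":[{"type":"array","items":{"type":"number"},"minItems":3,"maxItems":3},{"type":"array","items":{"type":"number"},"minItems":3,"maxItems":3}],"minItems":2,"maxItems":2},"minItems":1,"maxItems":8},"finger_gap":{"type":"number"},"clamp_n":{"type":"number"},"only":{"type":"string"},"quiet":{"type":"boolean"},"lines":{"type":"string"}},"required":["ticks"],"additionalProperties":false}. ticks is a list of rows, 1 to 8 of them, each written [[dx, dy, dz], [rx, ry, rz]]: dx, dy, dz in m, then a rotation vector rx, ry, rz in rad; each row is the pose to reach, as a shift and turn from the pose commanded when the call began, along the tool's axes at that moment; what a row does not reach only later rows make up. A row lasts 1/8 s, in which the tool goes at most 0.0625 m and 0.188 rad, less where a joint would pass 70% of its speed; a pose out of reach is approached as far as the arm can. finger_gap is the finger opening in m, set as the call begins (left out keeps the last). The fingers move at their own pace and stop on an object; clamp_n is the grip in N (left out, the last holds). Time passes only in rows, so rows that do not move let the fingers close. The tool returns the time, the measured TCP pose, the force, the opening and the grip force at its end. only (a regular expression) keeps the lines of the reply that match it, lines (a string "A,B") keeps lines A to B, and quiet returns only ok. Input that does not fit is refused with a message, and nothing moves.
- env.get_state(): the state, without advancing time (a new reading comes with each control period).
- viewer.read_camera(name): name is "scene" or "top"; returns a dict with "image" (400x640x3 uint8, red, green, blue), "K" (3x3 intrinsics, pixels), "R" (3x3) and "t" (3): a world point X has camera coordinates R X + t. Camera axes: x right, y down, z forward; pixel columns grow to the right and rows downward; lengths in m; the calibration is good to about 2 mm. A picture is of the moment at which its call begins. There is no depth.
- env.hand_in(): hands the job in; it is judged then, once.
Trained networks look in a picture, given as the dict that the camera call returned (one of the last four; its "shot" number tells which), for a name from the list of things; names that differ only in an ending like _2 or _b are one class to them, and where a whole thing is asked for, a point or a joint stands for the part that bears it (a point fixed in the world has none). Each returns a list of dicts, best first, with "confidence" (0 to 1); they miss things now and then, are a little off and sometimes report something else, mostly with a low value. They report only what shows in the picture. A call takes as long as a camera call. They do not tell look-alikes from the thing itself.
- nets.outline_of(label, picture): "region" (400x640 bool, what is visible of it) and "box" ([left, top, right, bottom] in pixels, round what is visible of it).
The state is a dict: "clock": time; "joint_pos": joint angles; "qvel": joint speeds; "tau": joint torques, N m; "tcp_pos": TCP position; "orientation": TCP orientation; "wrist_force": force on the tool from outside, world axes, zero at the start; "ft_torque": the same for the moment, N m; "finger_gap": finger opening in m; "grip_force": force on a finger pad.
Only numpy, scipy, OpenCV 4.12 (cv2) and the standard library are available. Lean on these libraries where they do the work, as an engineer would, in place of code of your own. Each camera call takes 0.05 s, during which the arm holds its last target. There are 200 camera calls.

## Working session

There is one attempt and no reset: what is moved stays moved. The work goes in short steps, Python scripts to look and compute and a tool call to move; the robot and the scene stay as the last step left them, time stands still between calls to the robot, and variables do not carry over. Pictures are saved under pics/ and viewed, at most 14 in all, crops included, and the job is handed in when it is done.

```bash
mkdir -p pics
```

Run:
```python
from workcell import env, viewer, nets
import cv2
for n in("top","scene"):
    p=viewer.read_camera(n); cv2.imwrite(f"pics/{n}0.png",p["image"][:,:,::-1])
    print(n,p["K"].tolist(),p["R"].tolist(),p["t"].tolist())
    for l in("disc_a","mark_1","red_stop","vial"):
        for d in nets.outline_of(l,p): print(l,[int(b) for b in d["box"]],round(d["confidence"],2))
s=env.get_state();print(s["clock"],s["tcp_pos"],s["orientation"],s["finger_gap"])
```

```text
top [[362.53270167694086, 0.0, 319.3556941385189], [0.0, 362.53270167694086, 199.71719146663474], [0.0, 0.0, 1.0]] [[0.021959275807815412, -0.9997469124631999, -0.004888888042806816], [-0.9856054362467186, -0.020828224760984355, -0.16777398217310496], [0.16762969381023074, 0.008502709780106667, -0.9858133645267158]] [-0.0015806613442695993, 0.47754318243332616, 0.7304613974399592]
disc_a [419, 265, 452, 299] 0.86
disc_a [392, 177, 428, 204] 0.74
disc_a [206, 214, 227, 235] 0.72
disc_a [258, 190, 279, 217] 0.68
disc_a [413, 127, 448, 158] 0.66
disc_a [304, 192, 331, 222] 0.55
mark_1 [351, 130, 374, 151] 0.9
mark_1 [276, 113, 303, 139] 0.79
mark_1 [315, 119, 337, 147] 0.59
mark_1 [241, 109, 266, 132] 0.58
red_stop [218, 97, 232, 127] 0.63
vial [367, 210, 382, 220] 0.68
scene [[364.83947486068587, 0.0, 321.8766210139409], [0.0, 364.83947486068587, 194.8441573923899], [0.0, 0.0, 1.0]] [[-0.6025094439395989, 0.7980154494377734, 0.012398081392861695], [0.594725390780659, 0.4592745971660168, -0.6598246387933581], [-0.5322443795141362, -0.3901771224157329, -0.751317332169963]] [0.28601964741786867, -0.27808563021336674, 1.019976396020321]
disc_a [230, 147, 260, 175] 0.95
disc_a [267, 104, 295, 125] 0.86
disc_a [463, 185, 500, 213] 0.82
disc_a [420, 221, 449, 247] 0.75
disc_a [361, 206, 388, 231] 0.67
disc_a [311, 179, 345, 210] 0.62
disc_a [170, 167, 207, 196] 0.62
disc_a [248, 126, 264, 140] 0.6
mark_1 [221, 208, 253, 233] 0.95
mark_1 [252, 235, 282, 259] 0.9
mark_1 [279, 261, 313, 289] 0.76
mark_1 [245, 123, 266, 140] 0.58
mark_1 [315, 290, 346, 325] 0.56
red_stop [343, 312, 379, 353] 0.76
vial [283, 145, 298, 173] 0.7
0.5 [ 0.23643421 -0.52415925  0.23129393] [ 1.98786504e-05  9.77640324e-01  2.10284085e-01 -1.12663288e-05] 0.08556941411857294
```

View pics/top0.png

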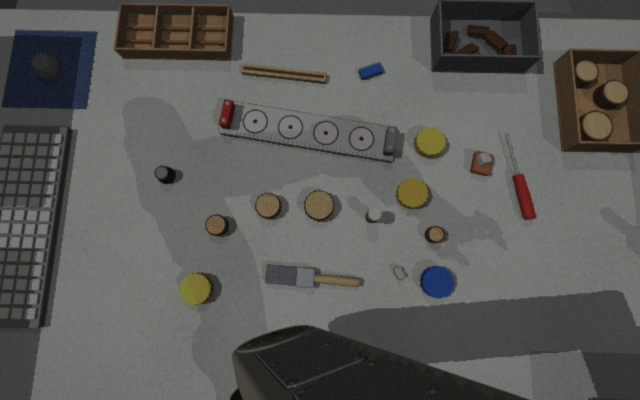

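View pics/scene0.png

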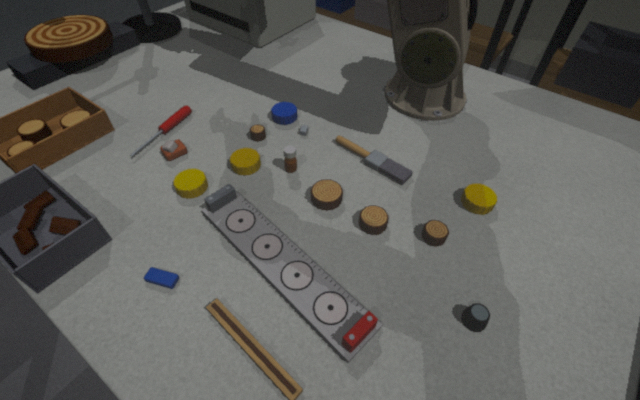

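Top view: candidates for the four discs are (319,206), (268,206), (217,225) and (435,234). The yellow and blue look-alikes are at (431,142), (412,194), (196,289) and (437,282), and three wooden pieces lie in the tray at (600,100). The red stop is at (227,113), the vial at (374,215). The four loose wooden discs fit the description, so I'll confirm them in a crop and measure them.

Create h.py:
```python
from workcell import env, viewer, nets
import cv2, numpy as np
from scipy.optimize import least_squares
def proj(p,X):
    c=np.asarray(X)@np.array(p["R"]).T+p["t"]; u=c@np.array(p["K"]).T; return u[...,:2]/u[...,2:]
def ray(p,uv,z):
    R,K=np.array(p["R"]),np.array(p["K"]); o=-R.T@p["t"]; d=R.T@np.linalg.solve(K,[*uv,1]); return o+d*(z-o[2])/d[2]
def cyl(xy,r,z0,h):
    a=np.linspace(0,2*np.pi,60); return np.array([[xy[0]+r*np.cos(t),xy[1]+r*np.sin(t),z] for z in(z0,z0+h) for t in a])
def cen(p,P):
    m=cv2.moments(cv2.convexHull(proj(p,P).astype(np.float32))); return np.array([m["m10"],m["m01"]])/m["m00"],m["m00"]
def rcen(d):
    v,u=np.nonzero(d["region"]); return np.array([u.mean(),v.mean()]),len(u)
def fit(p,c,r,z0,h):
    x0=ray(p,c,z0+h/2)[:2]; return least_squares(lambda x:cen(p,cyl(x,r,z0,h))[0]-c,x0).x
```

Run:
```python
from h import *
P={n:viewer.read_camera(n) for n in("top","scene")}
things=[("disc_a",None,.013,.026),("mark_1",.029,.012,0),("vial",.014,0,.06),("red_stop",.02,.012,.03)]
for n,p in P.items():
    for l,r,z0,h in things:
        for d in nets.outline_of(l,p):
            c,A=rcen(d)
            if l.startswith("disc"):
                x=ray(p,c,.013)[:2]
                best=min((.032,.027,.022,.017),key=lambda r:abs(cen(p,cyl(x,r,0,.026))[1]-A)); x=fit(p,c,best,0,.026)
                e=A/cen(p,cyl(x,best,0,.026))[1]; print(n,l,c.round(1),"r",best,round(e,2),x.round(4))
            elif h==0: print(n,l,c.round(1),ray(p,c,z0)[:2].round(4))
            else: print(n,l,c.round(1),fit(p,c,r,z0,h).round(4))
im=P["top"]["image"][90:310,150:470,::-1]; cv2.imwrite("pics/crop.png",cv2.resize(im,None,fx=2.5,fy=2.5,interpolation=cv2.INTER_CUBIC))
```

```text
top disc_a [216.5 224.6] r 0.022 0.9 [0.4224 0.2314]
top disc_a [268.3 205.4] r 0.027 1.05 [0.4667 0.1206]
top disc_a [411.4 192.8] r 0.032 1.0 [ 0.5017 -0.1933]
top disc_a [318.8 205. ] r 0.032 1.04 [0.47   0.0098]
top disc_a [434.4 233.9] r 0.017 1.01 [ 0.4123 -0.2411]
top disc_a [436.4 281.6] r 0.032 1.02 [ 0.3118 -0.242 ]
top disc_a [196.  288.4] r 0.032 1.05 [0.2864 0.2651]
top mark_1 [290.  126.1] [0.6514 0.0797]
top mark_1 [361.  138.2] [ 0.6258 -0.0824]
top mark_1 [325.3 132.5] [ 0.6379 -0.0012]
top mark_1 [255.1 120.9] [0.6625 0.1603]
top vial [372.8 214.9] [ 0.448  -0.1054]
top red_stop [226.9 113.7] [0.6718 0.2215]
scene disc_a [190.  182.4] r 0.032 1.05 [ 0.6215 -0.2388]
scene disc_a [283.7 112.3] r 0.032 0.96 [ 0.3135 -0.2449]
scene disc_a [478.3 197.9] r 0.032 1.0 [0.2885 0.2637]
scene disc_a [257.1 132. ] r 0.017 0.91 [ 0.4136 -0.2432]
scene disc_a [244.2 160.9] r 0.032 0.9 [ 0.5047 -0.1955]
scene disc_a [372.6 219.5] r 0.027 0.98 [0.4699 0.1202]
scene disc_a [434.2 232.6] r 0.022 1.01 [0.4251 0.2299]
scene disc_a [325.9 194.1] r 0.032 1.02 [0.4723 0.0084]
scene mark_1 [239.9 220.3] [ 0.6287 -0.0836]
scene mark_1 [296.4 274.8] [0.653 0.079]
scene mark_1 [266.  246.1] [ 0.6416 -0.003 ]
scene mark_1 [330.4 307.9] [0.6656 0.1613]
scene vial [289.7 158. ] [ 0.4498 -0.1077]
scene vial [240.1 219.9] [ 0.6363 -0.0708]
scene red_stop [359.1 330.8] [0.6743 0.221 ]
```

View pics/crop.png

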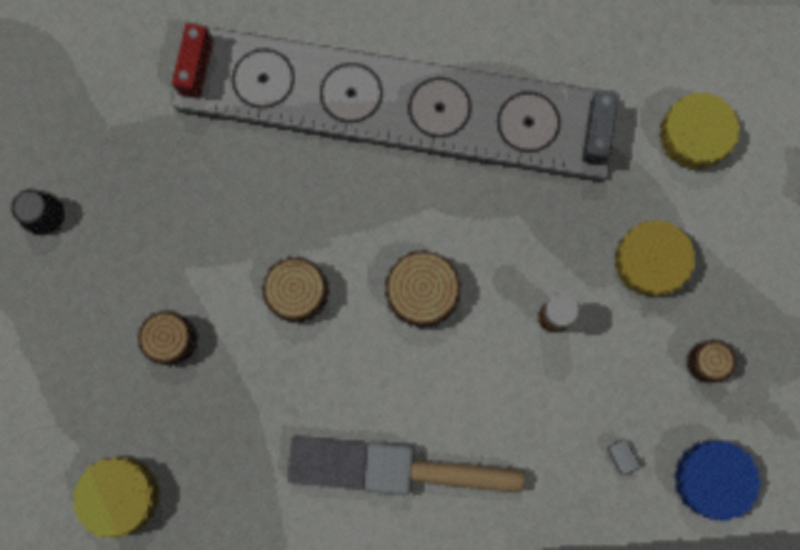

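The crop shows the four loose wooden ring-faced discs: b at (319,206), d at (268,206), a at (217,225) and c at (435,234). The two cameras agree to about 2.5 mm, and the fitted sizes and the 82 mm mark pitch match. The red end is at left, so the order is b→M1 (.664,.161), d→M2, a→M3, c→M4. I'll grip across the bed.

Create go.py:
```python
# prints tool-axes shift from the measured pose to a world target and yaw needed
import sys,numpy as np
from workcell import env
from scipy.spatial.transform import Rotation as Ro
M=np.array([[.664,.1608],[.6522,.0794],[.6398,-.0021],[.6272,-.083]])
c=M.mean(0);u=np.linalg.svd(M-c)[2][0];u*=np.sign(u[1]);k=np.array([1.5,.5,-.5,-1.5])*.082
T=dict(zip(["m1","m2","m3","m4"],c+k[:,None]*u)); T.update(b=(.4712,.0091),d=(.4683,.1204),a=(.4238,.2306),c=(.4130,-.2422))
s=env.get_state();w,x,y,z=s["orientation"];R=Ro.from_quat([x,y,z,w])
t=np.array([*T[sys.argv[1]],float(sys.argv[2])])
Rt=Ro.from_matrix(np.array([[u[0],u[1],0],[u[1],-u[0],0],[0,0,-1]]).T)
print(sys.argv[1],"d",R.inv().apply(t-s["tcp_pos"]).round(4),"rot",(R.inv()*Rt).as_rotvec().round(3),"tcp",s["tcp_pos"].round(4),"target",t.round(4))
```

```bash
python3 go.py b .12
```

```text
b d [ 0.4333 -0.3896  0.1113] rot [ 0.     0.    -0.997] tcp [ 0.2365 -0.5242  0.2313] target [0.4712 0.0091 0.12  ]
```

Request:
move_tool(ticks=[[[0.05,-0.03,0],[0,0,-0.12]],[[0.1,-0.07,0],[0,0,-0.25]],[[0.15,-0.12,0],[0,0,-0.4]],[[0.2,-0.16,0.01],[0,0,-0.5]],[[0.25,-0.2,0.03],[0,0,-0.65]],[[0.3,-0.25,0.05],[0,0,-0.8]],[[0.35,-0.3,0.07],[0,0,-0.9]],[[0.38,-0.34,0.08],[0,0,-0.996]]], finger_gap=0.085, clamp_n=40)

```text
clock: 2.0
tcp_pos: [0.4366, -0.081, 0.1571]
orientation: [0.001, 0.757, 0.653, 0.0]
wrist_force: [0.7, 0.0, 0.4]
finger_gap: 0.0847
grip_force: 0.0
```

```bash
python3 go.py b .12
```

```text
b d [0.0942 0.0209 0.0371] rot [0.001 0.    0.002] tcp [ 0.4366 -0.081   0.1571] target [0.4712 0.0091 0.12  ]
```

Request:
move_tool(ticks=[[[0,0,0],[0,0,0]],[[0,0,0],[0,0,0]]], quiet=true)

```text
ok
```

```bash
python3 go.py b .12;python3 go.py b .003
```

```text
b d [0.0959 0.021  0.0375] rot [ 0.     0.001 -0.   ] tcp [ 0.4361 -0.0826  0.1576] target [0.4712 0.0091 0.12  ]
b d [0.096  0.021  0.1545] rot [ 0.     0.001 -0.   ] tcp [ 0.4361 -0.0826  0.1576] target [0.4712 0.0091 0.003 ]
```

Request:
move_tool(ticks=[[[0.04,0.01,0],[0,0,0]],[[0.08,0.02,0],[0,0,0]],[[0.096,0.021,0.02],[0,0,0]],[[0.096,0.021,0.06],[0,0,0]],[[0.096,0.021,0.1],[0,0,0]],[[0.096,0.021,0.13],[0,0,0]],[[0.096,0.021,0.15],[0,0,0]],[[0.096,0.021,0.153],[0,0,0]]], finger_gap=0.085, clamp_n=40)

```text
clock: 3.25
tcp_pos: [0.4705, 0.0073, 0.0035]
orientation: [-0.001, 0.76, 0.65, -0.001]
wrist_force: [0.2, -0.8, -0.1]
finger_gap: 0.085
grip_force: 0.0
```

Request:
move_tool(ticks=[[[0,0,0],[0,0,0]],[[0,0,0],[0,0,0]],[[0,0,0],[0,0,0]]], finger_gap=0.05, clamp_n=30)

```text
clock: 3.62
tcp_pos: [0.4723, 0.0084, 0.0055]
orientation: [0.001, 0.759, 0.652, 0.001]
wrist_force: [-0.5, -1.8, 5.0]
finger_gap: 0.0627
grip_force: 33.3
```

```bash
python3 go.py b .003
```

```text
b d [ 0.0005 -0.0012  0.0025] rot [ 0.003  0.001 -0.001] tcp [0.4723 0.0084 0.0055] target [0.4712 0.0091 0.003 ]
```

Request:
move_tool(ticks=[[[0,0,-0.02],[0,0,0]],[[0,0,-0.05],[0,0,0]],[[0,0,-0.08],[0,0,0]],[[0,0,-0.08],[0,0,0]],[[0,0,-0.08],[0,0,0]]])

```text
clock: 4.25
tcp_pos: [0.4708, 0.0092, 0.084]
orientation: [-0.0, 0.758, 0.652, -0.0]
wrist_force: [-1.0, 1.0, 0.1]
finger_gap: 0.0628
grip_force: 33.2
```

```bash
python3 go.py m1 .08
```

Run:
```python
from h import *
p=viewer.read_camera("scene");cv2.imwrite("pics/s1.png",cv2.resize(p["image"][120:320,200:460,::-1],None,fx=3,fy=3))
```

```text
m1 d [0.1785 0.1685 0.004 ] rot [-0.    -0.    -0.001] tcp [0.4708 0.0092 0.084 ] target [0.6642 0.1604 0.08  ]
```

View pics/s1.png

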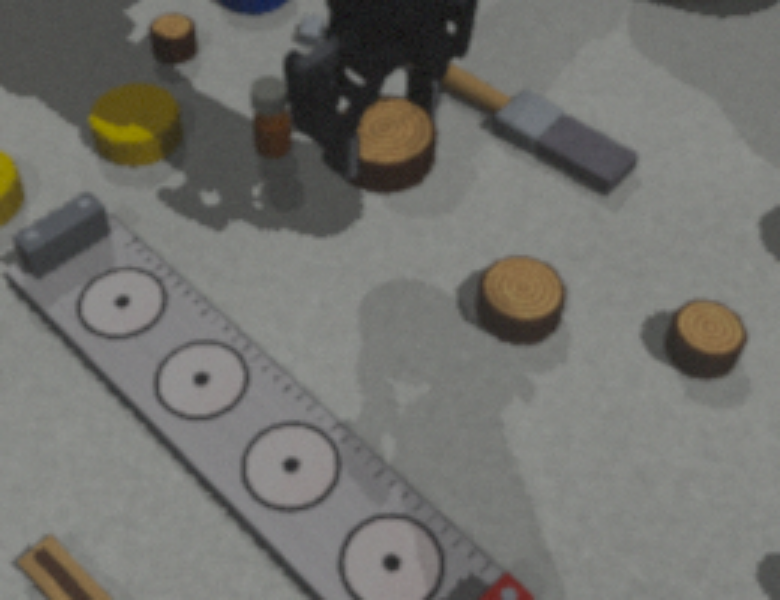

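The disc sits level between the pads at crop pixel (390,140), and the other discs and the vial are undisturbed. Next I carry it to M1.

Request:
move_tool(ticks=[[[0.03,0.03,0],[0,0,0]],[[0.065,0.06,0],[0,0,0]],[[0.1,0.095,0],[0,0,0]],[[0.135,0.125,0],[0,0,0]],[[0.16,0.15,0],[0,0,0]],[[0.178,0.168,0],[0,0,0]],[[0.1785,0.1685,0],[0,0,0]],[[0.1785,0.1685,0],[0,0,0]]])

```text
clock: 5.3
tcp_pos: [0.6631, 0.1598, 0.0828]
orientation: [-0.001, 0.758, 0.652, -0.001]
wrist_force: [-0.6, 0.4, 0.5]
finger_gap: 0.0627
grip_force: 33.3
```

```bash
python3 go.py m1 .017
```

```text
m1 d [0.0008 0.0012 0.0658] rot [-0.003  0.001 -0.001] tcp [0.6631 0.1598 0.0828] target [0.6642 0.1604 0.017 ]
```

Request:
move_tool(ticks=[[[0.0005,0.0005,0.025],[0,0,0]],[[0.0005,0.0005,0.045],[0,0,0]],[[0.0005,0.0005,0.058],[0,0,0]],[[0.0005,0.0005,0.064],[0,0,0]],[[0.0005,0.0005,0.066],[0,0,0]],[[0.0005,0.0005,0.067],[0,0,0]],[[0.0005,0.0005,0.067],[0,0,0]]])

```text
clock: 6.18
tcp_pos: [0.6655, 0.1607, 0.0179]
orientation: [0.0, 0.758, 0.652, 0.0]
wrist_force: [-0.8, -0.3, -0.7]
finger_gap: 0.0626
grip_force: 33.3
```

Request:
move_tool(ticks=[[[0,0,0],[0,0,0]],[[0,0,0],[0,0,0]],[[0,0,0],[0,0,0]]], finger_gap=0.085)

```text
clock: 6.55
tcp_pos: [0.6652, 0.1606, 0.0175]
orientation: [0.0, 0.758, 0.652, 0.0]
wrist_force: [0.2, 0.2, 0.8]
finger_gap: 0.0849
grip_force: 0.0
```

Request:
move_tool(ticks=[[[0,0,-0.02],[0,0,0]],[[0,0,-0.05],[0,0,0]],[[0,0,-0.08],[0,0,0]],[[0,0,-0.1],[0,0,0]],[[0,0,-0.1],[0,0,0]]])

```text
clock: 7.18
tcp_pos: [0.6665, 0.1608, 0.1195]
orientation: [0.001, 0.758, 0.652, 0.002]
wrist_force: [-0.0, -0.3, 0.5]
finger_gap: 0.0849
grip_force: 0.0
```

```bash
python3 go.py d .08
```

```text
d d [-0.0698 -0.19    0.0386] rot [ 0.004 -0.001 -0.001] tcp [0.6665 0.1608 0.1195] target [0.4683 0.1204 0.08  ]
```

Request:
move_tool(ticks=[[[-0.01,-0.03,0],[0,0,0]],[[-0.025,-0.07,0],[0,0,0]],[[-0.04,-0.11,0],[0,0,0]],[[-0.055,-0.15,0],[0,0,0]],[[-0.065,-0.175,0],[0,0,0]],[[-0.07,-0.189,0.01],[0,0,0]],[[-0.07,-0.189,0.03],[0,0,0]],[[-0.07,-0.189,0.04],[0,0,0]]])

```text
clock: 8.18
tcp_pos: [0.4662, 0.1197, 0.0756]
orientation: [-0.001, 0.758, 0.652, -0.001]
wrist_force: [-0.2, -0.3, 0.2]
finger_gap: 0.0852
grip_force: 0.0
```

Request:
move_tool(ticks=[[[0,0,0],[0,0,0]]])

```text
clock: 8.3
tcp_pos: [0.4667, 0.1197, 0.0761]
orientation: [-0.001, 0.758, 0.652, -0.001]
wrist_force: [-0.1, 0.1, 0.5]
finger_gap: 0.0855
grip_force: 0.0
```

```bash
python3 go.py d .003
```

Run:
```python
from h import *
for n in("top","scene"):
    p=viewer.read_camera(n)
    for d in nets.outline_of("disc_b",p):
        c,A=rcen(d); x=fit(p,c,.032,.012,.026)
        if x[0]>.58 and x[1]>.1: print(n,c.round(1),x.round(4),A/cen(p,cyl(x,.032,.012,.026))[1])
cv2.imwrite("pics/s2.png",cv2.resize(p["image"][120:370,200:460,::-1],None,fx=2.4,fy=2.4))
```

```text
d d [0.001  0.0016 0.0731] rot [-0.003  0.001 -0.001] tcp [0.4667 0.1197 0.0761] target [0.4683 0.1204 0.003 ]
top [259.4 113.8] [0.6739 0.1485] 0.41057398935698874
scene [330.3 305.5] [0.6671 0.1616] 1.0157337243683957
```

View pics/s2.png

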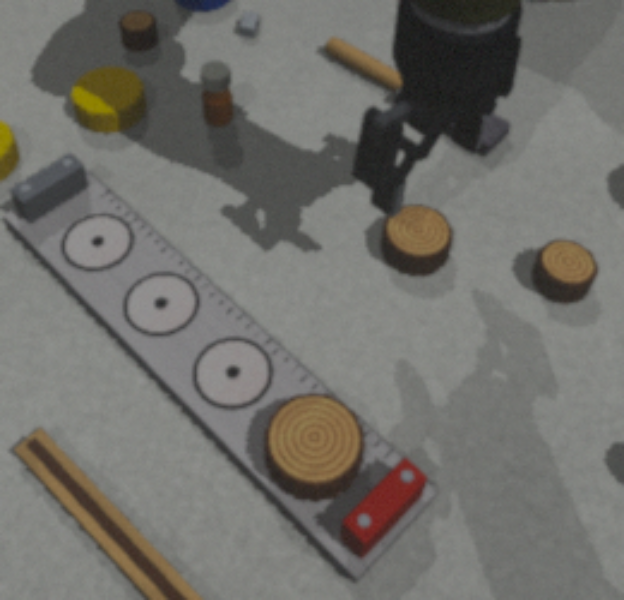

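The crop shows disc b flat on M1 beside the red stop, at crop pixel (314,440). In the scene camera it is within about 1.5 mm of the mark's centre. Next is d.

Request:
move_tool(ticks=[[[0.001,0.001,0.025],[0,0,0]],[[0.001,0.001,0.05],[0,0,0]],[[0.001,0.001,0.066],[0,0,0]],[[0.001,0.001,0.072],[0,0,0]],[[0.001,0.001,0.072],[0,0,0]]], finger_gap=0.085, clamp_n=30)

```text
clock: 9.12
tcp_pos: [0.4691, 0.1207, 0.0055]
orientation: [0.0, 0.758, 0.652, -0.0]
wrist_force: [-0.4, 0.6, -0.3]
finger_gap: 0.0855
grip_force: 0.0
```

Request:
move_tool(ticks=[[[0,0,0],[0,0,0]],[[0,0,0],[0,0,0]],[[0,0,0],[0,0,0]],[[0,0,0],[0,0,0]]], finger_gap=0.04, clamp_n=30)

```text
clock: 9.62
tcp_pos: [0.4696, 0.1207, 0.0063]
orientation: [0.001, 0.758, 0.652, 0.001]
wrist_force: [-1.8, -0.2, 6.6]
finger_gap: 0.0528
grip_force: 31.1
```

```bash
python3 go.py d .003
```

```text
d d [-0.0005 -0.0013  0.0033] rot [ 0.002 -0.    -0.001] tcp [0.4696 0.1207 0.0063] target [0.4683 0.1204 0.003 ]
```

Request:
move_tool(ticks=[[[0,0,-0.02],[0,0,0]],[[0,0,-0.05],[0,0,0]],[[0,0,-0.08],[0,0,0]],[[0,0,-0.08],[0,0,0]],[[0,0,-0.08],[0,0,0]]])

```text
clock: 10.25
tcp_pos: [0.4685, 0.1206, 0.0849]
orientation: [-0.0, 0.758, 0.652, -0.0]
wrist_force: [-0.0, -0.1, -0.2]
finger_gap: 0.0527
grip_force: 31.7
```

```bash
python3 go.py m2 .08
```

```text
m2 d [-0.0132  0.1876  0.0048] rot [-0.     0.    -0.001] tcp [0.4685 0.1206 0.0849] target [0.6519 0.0793 0.08  ]
```

Request:
move_tool(ticks=[[[-0.002,0.03,0],[0,0,0]],[[-0.004,0.07,0],[0,0,0]],[[-0.007,0.11,0],[0,0,0]],[[-0.01,0.15,0],[0,0,0]],[[-0.012,0.175,0],[0,0,0]],[[-0.013,0.1875,0],[0,0,0]],[[-0.013,0.1875,0],[0,0,0]],[[-0.013,0.1875,0],[0,0,0]]])

```text
clock: 11.25
tcp_pos: [0.6508, 0.0799, 0.0848]
orientation: [-0.001, 0.758, 0.652, -0.001]
wrist_force: [-0.2, 0.2, -0.4]
finger_gap: 0.0528
grip_force: 31.7
```

```bash
python3 go.py m2 .018
```

```text
m2 d [-0.0004  0.0013  0.0668] rot [-0.002  0.    -0.001] tcp [0.6508 0.0799 0.0848] target [0.6519 0.0793 0.018 ]
```

Request:
move_tool(ticks=[[[0,0.0005,0.025],[0,0,0]],[[0,0.0005,0.045],[0,0,0]],[[0,0.0005,0.058],[0,0,0]],[[0,0.0005,0.065],[0,0,0]],[[0,0.0005,0.067],[0,0,0]],[[0,0.0005,0.068],[0,0,0]],[[0,0.0005,0.068],[0,0,0]]])

```text
clock: 12.12
tcp_pos: [0.6532, 0.0796, 0.0184]
orientation: [0.0, 0.758, 0.652, 0.0]
wrist_force: [-2.0, 0.2, 3.3]
finger_gap: 0.0529
grip_force: 32.0
```

Request:
move_tool(ticks=[[[0,0,0],[0,0,0]],[[0,0,0],[0,0,0]],[[0,0,0],[0,0,0]]], finger_gap=0.085)

```text
clock: 12.5
tcp_pos: [0.6528, 0.0795, 0.0172]
orientation: [0.0, 0.758, 0.652, -0.0]
wrist_force: [-0.5, -0.6, -0.4]
finger_gap: 0.0851
grip_force: 0.0
```

Request:
move_tool(ticks=[[[0,0,-0.02],[0,0,0]],[[0,0,-0.05],[0,0,0]],[[0,0,-0.08],[0,0,0]],[[0,0,-0.1],[0,0,0]],[[0,0,-0.1],[0,0,0]]])

```text
clock: 13.12
tcp_pos: [0.6542, 0.0795, 0.1192]
orientation: [0.001, 0.758, 0.652, 0.001]
wrist_force: [-0.1, -0.7, 0.8]
finger_gap: 0.085
grip_force: 0.0
```

```bash
python3 go.py a .08
```

```text
a d [ 0.1147 -0.2506  0.0383] rot [ 0.004 -0.001 -0.001] tcp [0.6542 0.0795 0.1192] target [0.4238 0.2306 0.08  ]
```

Request:
move_tool(ticks=[[[0.015,-0.03,0],[0,0,0]],[[0.035,-0.08,0],[0,0,0]],[[0.06,-0.13,0],[0,0,0]],[[0.08,-0.18,0],[0,0,0]],[[0.1,-0.22,0.01],[0,0,0]],[[0.11,-0.24,0.03],[0,0,0]],[[0.1145,-0.25,0.038],[0,0,0]],[[0.1145,-0.25,0.038],[0,0,0]]], finger_gap=0.085, clamp_n=30)

```text
clock: 14.12
tcp_pos: [0.4219, 0.2301, 0.0784]
orientation: [-0.0, 0.758, 0.652, -0.001]
wrist_force: [0.0, -0.6, -0.2]
finger_gap: 0.0849
grip_force: 0.0
```

Request:
move_tool(ticks=[[[0,0,0],[0,0,0]]])

```text
clock: 14.25
tcp_pos: [0.4241, 0.2301, 0.0797]
orientation: [0.0, 0.759, 0.651, 0.0]
wrist_force: [0.4, 0.2, 0.9]
finger_gap: 0.0847
grip_force: 0.0
```

```bash
python3 go.py a .005
```

```text
a d [ 0.0004 -0.0005  0.0747] rot [ 0.001 -0.    -0.002] tcp [0.4241 0.2301 0.0797] target [0.4238 0.2306 0.005 ]
```

Request:
move_tool(ticks=[[[0,0,0.025],[0,0,0]],[[0,0,0.05],[0,0,0]],[[0,0,0.066],[0,0,0]],[[0,0,0.074],[0,0,0]],[[0,0,0.074],[0,0,0]]])

```text
clock: 14.88
tcp_pos: [0.4234, 0.23, 0.0053]
orientation: [0.0, 0.759, 0.651, -0.0]
wrist_force: [-0.4, -0.5, 0.6]
finger_gap: 0.0851
grip_force: 0.0
```

Request:
move_tool(ticks=[[[0,0,0],[0,0,0]],[[0,0,0],[0,0,0]],[[0,0,0],[0,0,0]],[[0,0,0],[0,0,0]]], finger_gap=0.03, clamp_n=30)

```text
clock: 15.38
tcp_pos: [0.4235, 0.2306, 0.0061]
orientation: [0.0, 0.758, 0.652, 0.001]
wrist_force: [-0.8, 0.7, 6.1]
finger_gap: 0.0433
grip_force: 30.2
```

```bash
python3 go.py a .005
```

```text
a d [0.0001 0.0003 0.0011] rot [ 0.002 -0.001 -0.001] tcp [0.4235 0.2306 0.0061] target [0.4238 0.2306 0.005 ]
```

Request:
move_tool(ticks=[[[0,0,-0.02],[0,0,0]],[[0,0,-0.05],[0,0,0]],[[0,0,-0.08],[0,0,0]],[[0,0,-0.08],[0,0,0]],[[0,0,-0.08],[0,0,0]]])

```text
clock: 16.0
tcp_pos: [0.4224, 0.2302, 0.0848]
orientation: [-0.0, 0.758, 0.652, -0.0]
wrist_force: [-0.5, -0.3, -0.8]
finger_gap: 0.043
grip_force: 30.7
```

```bash
python3 go.py m3 .08
```

```text
m3 d [-0.1967  0.2497  0.0048] rot [-0.     0.    -0.001] tcp [0.4224 0.2302 0.0848] target [ 0.6397 -0.0018  0.08  ]
```

Request:
move_tool(ticks=[[[-0.02,0.03,0],[0,0,0]],[[-0.055,0.07,0],[0,0,0]],[[-0.09,0.115,0],[0,0,0]],[[-0.125,0.16,0],[0,0,0]],[[-0.155,0.2,0],[0,0,0]],[[-0.18,0.23,0],[0,0,0]],[[-0.1965,0.2495,0],[0,0,0]],[[-0.1965,0.2495,0],[0,0,0]]])

```text
clock: 17.0
tcp_pos: [0.64, -0.003, 0.0832]
orientation: [-0.001, 0.759, 0.651, -0.001]
wrist_force: [0.2, -0.3, -0.0]
finger_gap: 0.0429
grip_force: 30.7
```

Request:
move_tool(ticks=[[[0,0,0],[0,0,0]]])

```text
clock: 17.12
tcp_pos: [0.6384, -0.0009, 0.0839]
orientation: [-0.001, 0.758, 0.652, -0.001]
wrist_force: [0.1, 0.2, -0.7]
finger_gap: 0.0431
grip_force: 30.7
```

```bash
python3 go.py m3 .018
```

```text
m3 d [-0.0007  0.0016  0.0659] rot [-0.003 -0.    -0.001] tcp [ 0.6384 -0.0009  0.0839] target [ 0.6397 -0.0018  0.018 ]
```

Request:
move_tool(ticks=[[[0,0.0007,0.025],[0,0,0]],[[0,0.0007,0.045],[0,0,0]],[[0,0.0007,0.058],[0,0,0]],[[0,0.0007,0.064],[0,0,0]],[[0,0.0007,0.066],[0,0,0]],[[0,0.0007,0.067],[0,0,0]],[[0,0.0007,0.067],[0,0,0]]])

```text
clock: 18.0
tcp_pos: [0.641, -0.0017, 0.0189]
orientation: [0.0, 0.758, 0.652, 0.0]
wrist_force: [-0.3, -0.4, -0.3]
finger_gap: 0.0429
grip_force: 30.7
```

Request:
move_tool(ticks=[[[0,0,0],[0,0,0]],[[0,0,0],[0,0,0]],[[0,0,0],[0,0,0]]], finger_gap=0.07)

```text
clock: 18.38
tcp_pos: [0.6407, -0.0016, 0.0185]
orientation: [0.0, 0.758, 0.652, 0.0]
wrist_force: [0.3, -0.1, 0.7]
finger_gap: 0.0699
grip_force: 0.0
```

Request:
move_tool(ticks=[[[0,0,-0.02],[0,0,0]],[[0,0,-0.05],[0,0,0]],[[0,0,-0.08],[0,0,0]],[[0,0,-0.1],[0,0,0]],[[0,0,-0.1],[0,0,0]]])

```text
clock: 19.0
tcp_pos: [0.642, -0.0017, 0.1203]
orientation: [0.002, 0.758, 0.652, 0.001]
wrist_force: [0.9, -0.1, -0.1]
finger_gap: 0.0698
grip_force: 0.0
```

```bash
python3 go.py c .12
```

```text
c d [-0.2722 -0.1902 -0.0005] rot [ 0.004 -0.    -0.001] tcp [ 0.642  -0.0017  0.1203] target [ 0.413  -0.2422  0.12  ]
```

Request:
move_tool(ticks=[[[-0.03,-0.02,0],[0,0,0]],[[-0.075,-0.05,0],[0,0,0]],[[-0.12,-0.085,0],[0,0,0]],[[-0.165,-0.115,0],[0,0,0]],[[-0.21,-0.145,0],[0,0,0]],[[-0.25,-0.175,0],[0,0,0]],[[-0.272,-0.19,0],[0,0,0]],[[-0.272,-0.19,0],[0,0,0]]], finger_gap=0.06, clamp_n=30)

```text
clock: 20.0
tcp_pos: [0.4102, -0.2426, 0.1173]
orientation: [-0.001, 0.76, 0.65, -0.0]
wrist_force: [0.7, 0.0, 0.9]
finger_gap: 0.0598
grip_force: 0.0
```

Request:
move_tool(ticks=[[[0,0,0],[0,0,0]]])

```text
clock: 20.12
tcp_pos: [0.4118, -0.2414, 0.1177]
orientation: [-0.0, 0.758, 0.652, 0.0]
wrist_force: [0.4, 0.7, -0.5]
finger_gap: 0.0598
grip_force: 0.0
```

```bash
python3 go.py c .005
```

Run:
```python
from h import *
for n in("top","scene"):
    p=viewer.read_camera(n)
    for d in nets.outline_of("disc_b",p):
        c,A=rcen(d); x=ray(p,c,.025)[:2]
        if x[0]>.35 and (x[0]<.45 or x[0]>.6): print(n,c.round(1),A,x.round(4))
cv2.imwrite("pics/s3.png",cv2.resize(p["image"][90:350,170:460,::-1],None,fx=2.3,fy=2.3))
```

```text
c d [-0.0007  0.0014  0.1127] rot [-0.001 -0.001 -0.001] tcp [ 0.4118 -0.2414  0.1177] target [ 0.413  -0.2422  0.005 ]
top [289.5 123.1] 553 [0.6535 0.0798]
top [429.2 141.8] 762 [ 0.6161 -0.2328]
top [252.9 117.4] 771 [0.6654 0.1631]
top [325.5 128.9] 378 [ 0.6416 -0.0014]
top [434.1 234. ] 285 [ 0.4111 -0.2373]
scene [295.  271.7] 1012 [0.655  0.0783]
scene [190.3 182.8] 878 [ 0.628  -0.2261]
scene [264.5 242.4] 645 [ 0.6428 -0.0035]
scene [256.9 132.5] 239 [ 0.4252 -0.2309]
```

View pics/s3.png

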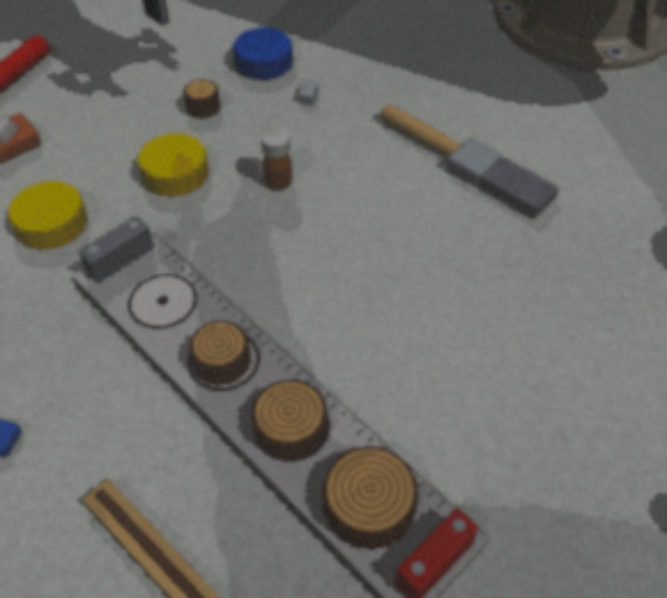

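Discs b, d and a lie on M1 to M3, at crop pixels (370,490), (290,415) and (219,350). The vial still stands at (277,160) and disc c is at (201,97). Next is c.

Request:
move_tool(ticks=[[[0,0.001,0.025],[0,0,0]],[[0,0.001,0.06],[0,0,0]],[[0,0.001,0.09],[0,0,0]],[[0,0.001,0.105],[0,0,0]],[[0,0.001,0.112],[0,0,0]],[[0,0.001,0.112],[0,0,0]]])

```text
clock: 21.08
tcp_pos: [0.413, -0.2417, 0.0062]
orientation: [-0.0, 0.758, 0.652, -0.0]
wrist_force: [-0.6, -0.3, 0.5]
finger_gap: 0.0599
grip_force: 0.0
```

Request:
move_tool(ticks=[[[0,0,0],[0,0,0]],[[0,0,0],[0,0,0]],[[0,0,0],[0,0,0]],[[0,0,0],[0,0,0]]], finger_gap=0.02, clamp_n=30)

```text
clock: 21.58
tcp_pos: [0.4136, -0.2426, 0.0073]
orientation: [0.001, 0.758, 0.652, 0.0]
wrist_force: [0.1, 0.2, 6.0]
finger_gap: 0.0327
grip_force: 29.9
```

```bash
python3 go.py c .005
```

```text
c d [ 0.0003 -0.0006  0.0023] rot [ 0.002  0.001 -0.001] tcp [ 0.4136 -0.2426  0.0073] target [ 0.413  -0.2422  0.005 ]
```

Request:
move_tool(ticks=[[[0,0,-0.02],[0,0,0]],[[0,0,-0.05],[0,0,0]],[[0,0,-0.08],[0,0,0]],[[0,0,-0.1],[0,0,0]],[[0,0,-0.1],[0,0,0]]])

```text
clock: 22.2
tcp_pos: [0.4138, -0.243, 0.1079]
orientation: [0.002, 0.758, 0.652, 0.0]
wrist_force: [0.5, 0.3, -0.2]
finger_gap: 0.0322
grip_force: 29.9
```

```bash
python3 go.py m4 .08
```

```text
m4 d [0.1905 0.187  0.0281] rot [ 0.003  0.002 -0.001] tcp [ 0.4138 -0.243   0.1079] target [ 0.6274 -0.0828  0.08  ]
```

Request:
move_tool(ticks=[[[0.03,0.03,0],[0,0,0]],[[0.065,0.065,0],[0,0,0]],[[0.1,0.1,0],[0,0,0]],[[0.135,0.13,0],[0,0,0]],[[0.165,0.16,0],[0,0,0]],[[0.185,0.18,0],[0,0,0]],[[0.1905,0.187,0.015],[0,0,0]],[[0.1905,0.187,0.02],[0,0,0]]])

```text
clock: 23.2
tcp_pos: [0.6246, -0.0816, 0.0834]
orientation: [-0.002, 0.758, 0.652, -0.001]
wrist_force: [-0.9, -0.4, -0.9]
finger_gap: 0.0326
grip_force: 30.0
```

Request:
move_tool(ticks=[[[0,0,0],[0,0,0]]])

```text
clock: 23.32
tcp_pos: [0.6244, -0.0824, 0.0847]
orientation: [-0.001, 0.759, 0.651, -0.001]
wrist_force: [-0.6, 0.6, 0.5]
finger_gap: 0.0328
grip_force: 30.0
```

```bash
python3 go.py m4 .019
```

```text
m4 d [-0.      0.0033  0.0657] rot [-0.003  0.    -0.002] tcp [ 0.6244 -0.0824  0.0847] target [ 0.6274 -0.0828  0.019 ]
```

Request:
move_tool(ticks=[[[0,0.0015,0.025],[0,0,0]],[[0,0.0015,0.045],[0,0,0]],[[0,0.0015,0.058],[0,0,0]],[[0,0.0015,0.064],[0,0,0]],[[0,0.0015,0.066],[0,0,0]],[[0,0.0015,0.067],[0,0,0]],[[0,0.0015,0.067],[0,0,0]]])

```text
clock: 24.2
tcp_pos: [0.6283, -0.0822, 0.0199]
orientation: [0.0, 0.758, 0.652, 0.0]
wrist_force: [-0.4, 1.1, 0.2]
finger_gap: 0.033
grip_force: 30.0
```

Request:
move_tool(ticks=[[[0,0,0],[0,0,0]],[[0,0,0],[0,0,0]],[[0,0,0],[0,0,0]]], finger_gap=0.06)

```text
clock: 24.58
tcp_pos: [0.6279, -0.0821, 0.0195]
orientation: [0.0, 0.758, 0.652, 0.0]
wrist_force: [-0.1, 0.7, -0.8]
finger_gap: 0.0602
grip_force: 0.0
```

Request:
move_tool(ticks=[[[0,0,-0.02],[0,0,0]],[[0,0,-0.05],[0,0,0]],[[0,0,-0.08],[0,0,0]],[[0,0,-0.12],[0,0,0]],[[0,0,-0.15],[0,0,0]]])

```text
clock: 25.2
tcp_pos: [0.6282, -0.0821, 0.1713]
orientation: [0.001, 0.758, 0.652, 0.0]
wrist_force: [-0.3, 0.3, 0.8]
finger_gap: 0.06
grip_force: 0.0
```

Request:
move_tool(ticks=[[[-0.03,-0.05,0],[0,0,0]],[[-0.06,-0.1,0],[0,0,0]],[[-0.1,-0.15,0],[0,0,0]],[[-0.15,-0.18,0],[0,0,0]],[[-0.2,-0.2,0],[0,0,0]],[[-0.25,-0.2,0],[0,0,0]],[[-0.25,-0.2,0],[0,0,0]]])

```text
clock: 26.08
tcp_pos: [0.392, -0.3025, 0.1697]
orientation: [0.001, 0.76, 0.65, -0.0]
wrist_force: [0.1, -0.5, -0.3]
finger_gap: 0.06
grip_force: 0.0
```

Run:
```python
from h import *
R={"m1":.032,"m2":.027,"m3":.022,"m4":.017}
# mark centres per camera as measured at the start
Q={"top":[(.6625,.1603),(.6514,.0797),(.6379,-.0012),(.6258,-.0824)],"scene":[(.6656,.1613),(.653,.079),(.6416,-.003),(.6287,-.0836)]}
for n in("top","scene"):
    p=viewer.read_camera(n)
    for d in nets.outline_of("disc_b",p):
        c,A=rcen(d); x=ray(p,c,.025)[:2]
        for q,r in zip(Q[n],R.values()):
            if np.hypot(*(x-q))<.02: print(n,r,"offset mm",((fit(p,c,r,.012,.026)-q)*1e3).round(1))
    a=p["image"][85:235,200:400] if n=="top" else p["image"][120:370,190:440]
    cv2.imwrite(f"pics/f{n}.png",cv2.resize(a[:,:,::-1],None,fx=3 if n=="top" else 2.4,fy=3 if n=="top" else 2.4))
```

```text
top 0.032 offset mm [3.1 1.4]
top 0.027 offset mm [0.6 0.4]
top 0.017 offset mm [2.4 3.1]
top 0.022 offset mm [ 2.7 -1.6]
scene 0.032 offset mm [1.7 0.2]
scene 0.027 offset mm [ 2.7 -0.8]
scene 0.022 offset mm [1.1 0.7]
scene 0.017 offset mm [1.  1.7]
```

View pics/ftop.png

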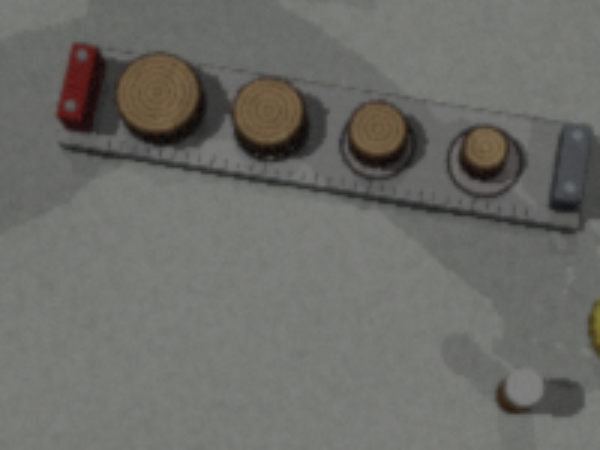

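View pics/fscene.png

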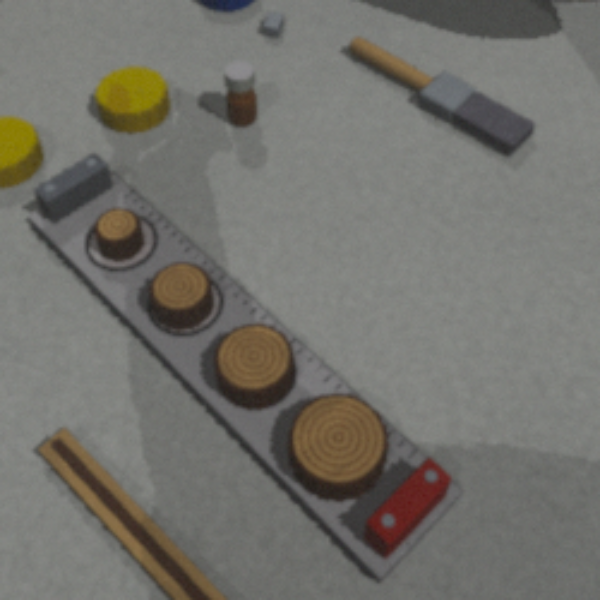

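The top view shows the discs on their marks in falling size from the red stop, at crop pixels (158,95), (269,113), (379,132) and (485,150). The scene view confirms they are flat with ring faces up, and the vial is standing. Measured offsets are about 1–4 mm, which is close to the 2 mm calibration error, so I'm handing in.

```bash
python3 -c "
from workcell import env
print(env.hand_in())"
```

```text
the job is handed in; nothing more can be done
None
```

The job is handed in at about 26 s of the 96 s allowed: all four discs lie flat, ring faces up, in order of size from the red stop, each about 1–4 mm off its mark's centre as measured, and the vial is still standing.

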